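Wake the microscope lamp and turn it up four clicks

TASK

Press the white push button on the microscope's lamp unit fully down and let it up again, then push the tab of the big click dial round with a fingertip, clockwise seen from above, by exactly four clicks from where it stands, never past the fourth click and never back the other way. Only push with the tips or outsides of the fingers: do not pinch or straddle the tab, do not lift, tip or shove the unit along the bench, and leave the beaker, dish and jar where they stand. Finish with the hand off everything.

Things in the scene. Friction and masses are not known exactly. Their poses are not given: they have to be found in the camera images.
- unit: Cream lamp control unit, a box 130 x 200 mm in plan standing loose on four rubber feet on the bench (about 2.2 kg, enough to stay put when its controls are worked with a few newtons). Its flat top is 60 mm above the bench. Origin: centre of its underside at bench height; z up, y along its 200 mm length, x across. On its top are the dial, centred at y = -35 mm, and the white button, centred at y = +64 mm (both at x = 0).
- dial_centre (a point): Point on the dial's vertical axis at the height of the dial's flat face, 68 mm above the bench. The dial is a bare metal disc 92 mm in diameter and 8 mm thick lying on the unit's top, with one upright black tab on its face; twelve dark tick marks surround it, 30 degrees apart.
- tab_top (a point): Centre of the top of the dial's upright tab, 94 mm above the bench and 26 mm above the dial's face; it turns with the dial. The tab is a straight fin 22 mm long radially (20 to 42 mm from the dial's axis), 10 mm thick and 26 mm tall above the face, with a white line on top. Its x axis points radially outward from the dial's axis along the fin, z up; its two flat sides face +y and -y. Pushing its +y side towards -y turns the dial clockwise seen from above.
- dial (a joint): Angle of the dial in rad: 0 at the start, growing clockwise seen from above. It rests only at click stops 30 degrees (0.5236 rad) apart; four clicks are 2.094 rad. At the tab each click takes about 3 N to push over; past the midpoint between two stops the dial jumps on by itself into the next stop, ahead of the finger, and stays there when let go. End stops lie at -1.05 and 3.67 rad.
- power_top (a point): Centre of the top of the white round push button (28 mm in diameter), 82 mm above the bench when up; moves with it. A grey collar 44 mm wide and 12 mm high surrounds its foot. It is pressed straight down, 6 mm of travel, about 5 N at the bottom, and springs back.
- power (a joint): Travel of the push button in m: 0 up, 0.006 fully down (it counts as pressed beyond 0.0045).
- beaker: Clear plastic beaker, 72 mm wide at the rim, 95 mm tall, standing near the unit; origin at the centre of its underside. To be left alone.
- dish: Closed glass dish, 64 mm in diameter and 16 mm tall, lying near the unit; origin at the centre of its underside. To be left alone.
- jar: Amber glass jar, 48 mm in diameter and 75 mm tall, standing near the unit; origin at the centre of its underside. To be left alone.
Mind the look-alikes: they are no part of the job. Of the things like the unit, leave any that is brown or green; of the rest the larger one is meant.

How it is judged (in metres and radians):
On the way, in this order (a step that is already met when the one before it is completed fails the run):
1. the push button is pressed down (beyond 4.5 mm) (value of joint power above 0.0045 m), for 0.02 s.
2. the button is up again and the dial not yet turned (value of joint power below 0.0015 m and value of joint dial below 0.25 rad), for 0.02 s.
3. the dial goes over its first click (value of joint dial above 0.2618 rad), for 0.02 s.
4. the dial is in its fourth click stop (value of joint dial between 1.9744 and 2.2144 rad), for 0.2 s.
At the end, for the whole second after the job is handed in: The dial rests in the fourth click stop clockwise of its start (2.094 rad within 0.12), the button is up, the unit stands level within 20 mm of where it was, and the beaker, dish and jar stand within 20 mm of where they were (all of step 4 and value of joint power below 0.0015 m and linear speed of unit below 0.01 m/s and angle between unit's own z axis and vertical below 0.03 rad and distance of each of unit, beaker, dish, jar from where it was at the start of the episode below 0.02 m); the robot touches nothing.
It fails at once if the dial is turned past its fourth click (beyond 4.5 clicks) (value of joint dial above 2.3562 rad).
It fails at once if the dial is turned back a click (value of joint dial below -0.2618 rad).
It fails at once if the tab is pinched or straddled: the grasp point between the fingers lies within the tab's thickness with the tips down beside it (y of the grasp point in the frame of tab_top between -0.004 and 0.004 m and x of the grasp point in the frame of tab_top between -0.014 and 0.014 m and z of the grasp point in the frame of tab_top below 0.013 m).
It fails at once if the unit is lifted, tipped or shoved more than 20 mm (distance of unit from where it was at the start of the episode above 0.02 m or angle between unit's own z axis and vertical above 0.08 rad or height (world z) of unit above 0.006 m).
It fails at once if the beaker, dish or jar is moved more than 20 mm or tipped (distance of any of beaker, dish, jar from where it was at the start of the episode above 0.02 m or angle between any of beaker, dish, jar's own z axis and vertical above 0.3 rad).
It also fails if it takes over 51 s, if anything falls off the work surface, if the arm or the gripper's body presses on something with over 40 N, if the wrist force passes 120 N, or if a joint passes its speed limit or range.

ROBOT

A 6-joint arm with a two-finger parallel gripper is mounted at the origin on the work surface. World frame = base frame: x ahead of the robot, y to its left, z up, the work surface at z = 0. Lengths are in mm, angles in degrees, forces in N, time in s.
With the tool pointing down it reaches from about 350 to 850 mm from the base axis. Payload 8.1 kg.
Tool frame: the origin (TCP) lies at the very end of the fingers, on their centre line; the grasp point (between the pads) lies 19 mm behind it; z points along the fingers, y is the line along which they close (so a half turn about z gives the same grasp; the last joint's range is limited). The gripper opens to 85 mm and grips with 20 to 120 N. Pads are 22 mm wide; open, the fingers measure 114 mm over their backs; the gripper's body (76 mm by 85 mm) begins 54 mm behind the grasp point. The pads swing forward as they close: fully open they stand 13 mm farther back than shut.
Start: joints at [-72.846, 7.471, 85.268, -0, 87.261, -4.893], TCP at [225.244, -556.121, 197.792] pointing down, gripper open.
Joint ranges: [-169.43, 169.43], [-51.17, 129.36], [1.28, 143.12], [-76.62, 256.62], [0, 156.53], [-152.29, 152.29]. Speed limits (degrees/s): [136.94, 136.94, 159.86, 180, 180, 180].

INTERFACE

Orientations are given as [roll, pitch, yaw] about the fixed x, y, z axes, in that order (R = Rz(yaw) Ry(pitch) Rx(roll)).
In Python, from bench import sense, eyes, job, models gives the robot as it stands. The module is installed in compiled form; this text tells all that it offers.
- The arm moves only by the tool apply_moves, never from a script. Its argument "rows" is a list of rows, each a list of 6 numbers: the shift along the tool's x, y, z in mm, then the turn, a rotation vector about the tool's x, y, z in rad. In form: [[dx, dy, dz, rx, ry, rz], ...]. A call has exactly 5 rows; each row shifts and turns the commanded pose from where the row before left it, along the tool's axes as they then stand; what a row does not reach is not made up. A row lasts 1/8 s, in which the tool goes at most 62.5 mm and 10.7 degrees, less where a joint would pass 70% of its speed; a pose out of reach is approached as far as the arm can. A call is refused whole if a number of a shift passes 62.5 or a number of a turn 0.188, either way. A call with a gripper value outside its range is refused whole. "fingers" is the finger opening in mm, from 0 to 85.4, set as the call begins (left out, the last holds). The fingers move at their own pace and stop on an object; "grip_force" is the grip in N (left out, the last holds). Time passes only in rows, so rows that do not move let the fingers close, or fill a call up. It gives the time, the measured TCP pose, the force, the opening and the grip force at its end, in the units of the state.
- sense(): the state, without advancing time (a new reading comes with each control period).
- eyes.snapshot(name): name is "scene" or "side" or "wrist"; returns (picture, depth): 384x512x3 uint8, red, green, blue; 384x512 float32, mm along the optical axis (not along the pixel's ray), 0 where there is no reading.
- eyes.get_calibration(name): a dict with "intrinsics" (3x3 intrinsics, pixels), "D" ([k1, k2, p1, p2, k3] as OpenCV has them; the pictures are not rectified), "R" (3x3) and "t" (3): a world point X has camera coordinates R X + t; the wrist camera has in their place "mount" (4x4, takes a point from camera to tool coordinates, whose origin is the TCP and whose axes are the flange's). Camera axes: x right, y down, z forward; pixel columns grow to the right and rows downward; lengths in mm; the calibration is good to about 2 mm. A picture is of the moment at which its call begins: read the wrist's pose just before it. get_calibration takes no time and is no camera call.
- job.hand_in(): hands the job in; it is judged then, once.
Trained networks look in the newest picture that a camera, given by its name, has taken for a name from the list of things; names that differ only in an ending like _2 or _b are one class to them, and where a whole thing is asked for, a point or a joint stands for the part that bears it (a point fixed in the world has none). Each returns a list of dicts, best first, with "confidence" (0 to 1); they miss things now and then, are a little off and sometimes report something else, mostly with a low value. They report only what shows in the picture. A call takes as long as a camera call. They do not tell look-alikes from the thing itself.
- models.boxes_of(name, camera): "xyz" ([x, y, z] in mm, in world coordinates, good to about 4 mm: the middle of the surface that is visible of it).
- models.cut_out(name, camera): "pixels" (384x512 bool, what is visible of it).
- models.place_of(name, camera): "xyz" ([x, y, z] in mm, in world coordinates, good to about 4 mm: a listed point, or the origin of a listed thing).
The state is a dict: "time": time; "joint_pos": joint angles; "qd": joint speeds; "joint_efforts": joint torques, N m; "tool_pos": TCP position; "tcp_rot": TCP orientation; "ft_force": force on the tool from outside, world axes, zero at the start; "wrist_torque": the same for the moment, N m; "finger_gap": finger opening in mm; "grip_force": force on a finger pad.
Only numpy, scipy, OpenCV 4.12 (cv2) and the standard library are available. Lean on these libraries where they do the work, as an engineer would, in place of code of your own. Each camera call takes 0.05 s, during which the arm holds its last target. There are 200 camera calls.

## Working session

There is one attempt and no reset: what is moved stays moved. The work goes in short steps, Python scripts to look and compute and a tool call to move; the robot and the scene stay as the last step left them, time stands still between calls to the robot, and variables do not carry over. Pictures are saved under pics/ and viewed, at most 10 in all, crops included, and the job is handed in when it is done.

Besides the shell and the picture viewer there is one more tool, called after "Request:" by a JSON object that holds its "fn" and its "kwargs", one argument or row to a line. apply_moves: Moves the arm, as the interface text tells. Its arguments: {"type":"object","properties":{"rows":{"type":"array"},"fingers":{"type":"number"},"grip_force":{"type":"number"}},"required":["rows"]}

```bash
mkdir -p pics; python3 - <<'E'
from bench import sense,eyes,models
import cv2,numpy as np
s=sense();print(s['time'],s['tool_pos'],s['tcp_rot'],s['finger_gap'])
a,_=eyes.snapshot("scene");b,_=eyes.snapshot("side")
cv2.imwrite('pics/a.png',cv2.cvtColor(a,cv2.COLOR_RGB2BGR));cv2.imwrite('pics/b.png',cv2.cvtColor(b,cv2.COLOR_RGB2BGR))
for c in("scene","side"):
  for n in("unit","dial_centre","tab_top","power_top","beaker","dish","jar"):
    print(c,n,[(np.round(r['xyz']).tolist(),round(r['confidence'],2)) for r in models.place_of(n,c)])
print(eyes.get_calibration("wrist")["mount"])
print(sense()['time'])
E
```

```text
0.0 [ 225.07106231 -555.54823985  196.76308042] [-1.79897134e+02 -9.12140950e-03  2.20451655e+01] 85.3877860523979
scene unit [([704.0, 319.0, 0.0], 0.85), ([298.0, 210.0, -0.0], 0.83), ([521.0, 140.0, -3.0], 0.67), ([665.0, 146.0, 0.0], 0.6), ([375.0, -176.0, 0.0], 0.55)]
scene dial_centre [([278.0, 194.0, 53.0], 0.86), ([724.0, 310.0, 52.0], 0.78), ([525.0, 96.0, 68.0], 0.77), ([406.0, -188.0, 68.0], 0.76)]
scene tab_top [([750.0, 294.0, 76.0], 0.96), ([518.0, 72.0, 93.0], 0.66), ([428.0, -209.0, 95.0], 0.64), ([259.0, 180.0, 73.0], 0.61)]
scene power_top [([322.0, 251.0, 65.0], 0.44), ([314.0, -156.0, 82.0], 0.44), ([656.0, 331.0, 63.0], 0.4), ([516.0, 197.0, 86.0], 0.38)]
scene beaker [([664.0, 144.0, 2.0], 0.91)]
scene dish [([525.0, 96.0, 68.0], 0.64), ([552.0, -51.0, 2.0], 0.57)]
scene jar [([492.0, 303.0, -0.0], 0.93)]
side unit [([520.0, 135.0, 3.0], 0.97), ([707.0, 320.0, -4.0], 0.91), ([294.0, 211.0, 0.0], 0.9), ([378.0, -172.0, 2.0], 0.67)]
side dial_centre [([730.0, 307.0, 54.0], 0.81), ([282.0, 189.0, 49.0], 0.56), ([408.0, -185.0, 68.0], 0.56), ([525.0, 102.0, 67.0], 0.55)]
side tab_top [([428.0, -211.0, 98.0], 0.93), ([750.0, 288.0, 72.0], 0.89), ([262.0, 177.0, 74.0], 0.85), ([514.0, 72.0, 94.0], 0.6)]
side power_top [([516.0, 200.0, 82.0], 0.63), ([317.0, -153.0, 80.0], 0.49), ([322.0, 248.0, 61.0], 0.48), ([652.0, 330.0, 65.0], 0.44)]
side beaker [([669.0, 150.0, 2.0], 0.91), ([515.0, 71.0, 91.0], 0.48)]
side dish [([550.0, -46.0, 1.0], 0.78)]
side jar [([491.0, 300.0, 1.0], 0.87)]
[[-3.78434376e-04 -9.65901556e-01 -2.58909328e-01  6.43575459e+01]
 [ 9.99999327e-01 -6.49584530e-04  9.61728916e-04  6.13538396e-01]
 [-1.09711895e-03 -2.58908790e-01  9.65901152e-01 -1.76107246e+02]
 [ 0.00000000e+00  0.00000000e+00  0.00000000e+00  1.00000000e+00]]
0.8
```

View pics/a.png

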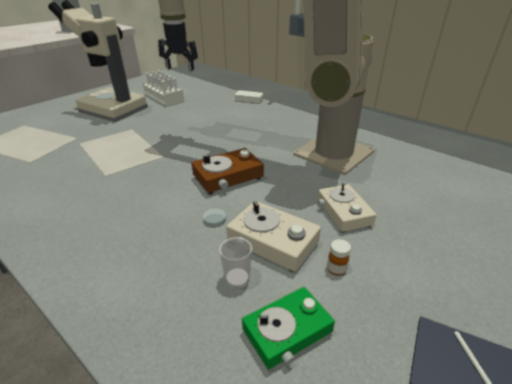

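View pics/b.png

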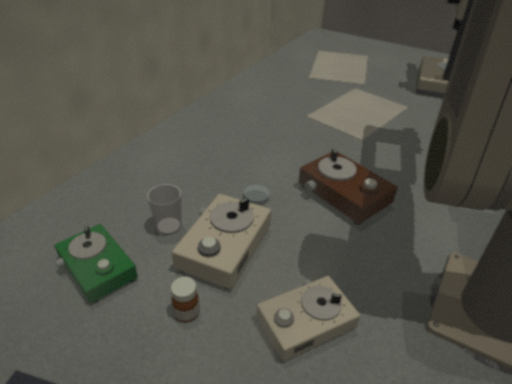

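The scene view shows two cream units. The larger is at about pixel (273,233) at world (520,138), with its tab at (256,208) and button at (297,231). The smaller is at (347,207). The beaker is at (236,262), the jar at (339,258) and the dish at (214,216). The side view agrees. I'll move over the larger unit with the fingers shut.

Request:
{"fn": "apply_moves", "kwargs": {
  "rows": [
    [35.6,-35.6,0,0,0,0],
    [35.6,-35.6,0,0,0,0],
    [35.6,-35.6,0,0,0,0],
    [35.6,-35.6,0,0,0,0],
    [35.6,-35.6,0,0,0,0]
  ],
  "fingers": 0,
  "grip_force": 30
}}

```text
time: 1.42
tool_pos: [323.9, -322.9, 198.0]
tcp_rot: [180.0, -0.0, 22.0]
ft_force: [0.4, -0.5, 0.3]
finger_gap: 0.1
grip_force: 0.0
```

Request:
{"fn": "apply_moves", "kwargs": {
  "rows": [
    [35.6,-35.6,0,0,0,0],
    [35.6,-35.6,0,0,0,0],
    [35.6,-35.6,0,0,0,0],
    [35.6,-35.6,0,0,0,0],
    [35.6,-35.6,0,0,0,0]
  ]
}}

```text
time: 2.05
tool_pos: [422.1, -91.0, 198.2]
tcp_rot: [180.0, -0.0, 22.0]
ft_force: [1.0, 0.1, 0.2]
finger_gap: -0.1
grip_force: 0.0
```

Request:
{"fn": "apply_moves", "kwargs": {
  "rows": [
    [35.6,-35.6,0,0,0,0],
    [35.6,-35.6,0,0,0,0],
    [35.6,-35.6,0,0,0,0],
    [35.6,-35.6,0,0,0,0],
    [35.6,-35.6,0,0,0,0]
  ]
}}

```text
time: 2.68
tool_pos: [520.3, 141.0, 198.0]
tcp_rot: [180.0, -0.0, 22.1]
ft_force: [0.3, 0.3, 0.4]
finger_gap: 0.2
grip_force: 0.0
```

```bash
cat > look.py <<'E'
from bench import sense,eyes,models
import cv2,numpy as np,sys
from scipy.spatial.transform import Rotation as Ro
def st():
  s=sense();print('t',round(s['time'],2),'tcp',np.round(s['tool_pos'],1),'rot',np.round(s['tcp_rot'],2),'F',np.round(s['ft_force'],1),'gap',round(s['finger_gap'],1));return s
def to_tool(v,s): return np.round(Ro.from_euler('xyz',s['tcp_rot'],degrees=True).inv().apply(v),1)
def snap(c,f):
  a,d=eyes.snapshot(c);cv2.imwrite(f,cv2.cvtColor(a,cv2.COLOR_RGB2BGR));return a,d
def pix(c,X,s):   # world -> pixel
  k=eyes.get_calibration(c)
  if 'mount' in k:
    R=Ro.from_euler('xyz',s['tcp_rot'],degrees=True);p=R.inv().apply(np.array(X)-s['tool_pos'])
    M=np.linalg.inv(np.array(k['mount']));p=p@M[:3,:3].T+M[:3,3]
  else: p=np.array(X)@np.array(k['R']).T+k['t']
  return cv2.projectPoints(p,np.zeros(3),np.zeros(3),np.array(k['intrinsics']),np.array(k['D']))[0][:,0]
E
python3 - <<'E'
from look import *
s=st();snap('wrist','pics/c.png')
for n in("unit","dial_centre","tab_top","power_top"):
    print(n,[(np.round(r['xyz'],1).tolist(),round(r['confidence'],2)) for r in models.place_of(n,'wrist')])
P=[[525,99,68],[516,72,94],[516,198,82]]
print(pix('wrist',P,s))
E
```

```text
t 2.67 tcp [520.3 141.  198. ] rot [ 1.7998e+02 -4.0000e-02  2.2060e+01] F [0.3 0.3 0.4] gap 0.2
unit [([292.4, 211.5, -3.2], 0.64), ([521.4, 135.6, 1.3], 0.56)]
dial_centre [([277.6, 192.0, 46.5], 0.96), ([532.4, 97.5, 66.9], 0.8)]
tab_top [([517.2, 72.1, 96.5], 0.85)]
power_top [([516.6, 200.8, 84.6], 0.94), ([322.2, 255.5, 64.7], 0.55)]
[[292.24323672 180.21070708]
 [318.23627607 206.2188331 ]
 [192.42810362 153.71768408]]
```

View pics/c.png

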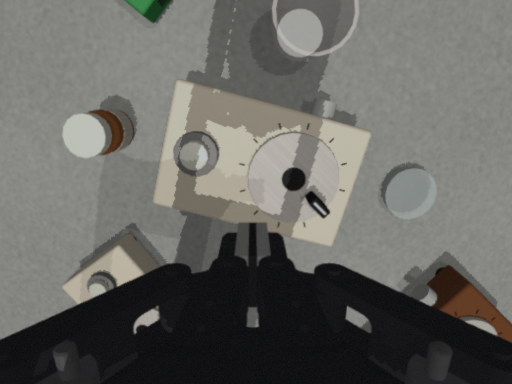

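The wrist view shows the target unit: dial at (293,179), tab at about (317,204) near the dial's lower right, button at (195,155). I'll overlay a fitted model to refine the pose.

```bash
cat > ov.py <<'E'
from look import *
s=dict(tool_pos=np.array([520.3,141,198.]),tcp_rot=np.array([179.98,-.04,22.06]))
im=cv2.imread('pics/c.png');S=4;x0,y0=150,70
def mk(im,C,yaw,k):
  big=cv2.resize(im[y0:y0+145*1,x0:x0+200],None,fx=S,fy=S,interpolation=cv2.INTER_CUBIC)
  c,sn=np.cos(np.radians(yaw)),np.sin(np.radians(yaw));R=np.array([[c,-sn,0],[sn,c,0],[0,0,1]])
  def draw(p,col):
    q=pix('wrist',np.array(p,float)@R.T+[C[0],C[1],0],s);q=((q-[x0,y0]+.5)*S).astype(int);cv2.polylines(big,[q.reshape(-1,1,2)],True,col,1)
  th=np.linspace(0,2*np.pi,60)
  draw([[65*a,100*b,60] for a,b in((1,1),(1,-1),(-1,-1),(-1,1))],(0,0,255))
  draw([[46*np.cos(t),-35+46*np.sin(t),68] for t in th],(0,200,0))
  draw([[22*np.cos(t),64+22*np.sin(t),72] for t in th],(255,0,0));draw([[14*np.cos(t),64+14*np.sin(t),82] for t in th],(255,0,255))
  a=np.radians(90-30*k);e=np.array([np.cos(a),np.sin(a)]);n=np.array([-e[1],e[0]])
  draw([[*(np.array([0,-35])+e*r+n*w),94] for r,w in((20,5),(42,5),(42,-5),(20,-5))],(0,255,255))
  return big
import sys
if __name__=='__main__':
  v=list(map(float,sys.argv[1:5]));cv2.imwrite(sys.argv[5],mk(im,v[:2],v[2],v[3]))
E
python3 - <<'E'
from ov import *
# disc+unit fit: report unit top quad from colour threshold? use depth-free corner estimate instead
k=eyes.get_calibration('wrist');K=np.array(k['intrinsics']);D=np.array(k['D']);M=np.array(k['mount'])
def back(u,z):
  p=cv2.undistortPoints(np.array([[u]],float),K,D)[0,0];R=Ro.from_euler('xyz',s['tcp_rot'],degrees=True)
  d=R.apply(M[:3,:3]@[*p,1]);o=R.apply(M[:3,3])+s['tool_pos'];return (o+d*(z-o[2])/d[2]).round(1)
for n,u,z in(('tl',(178,81),60),('tr',(370,132),60),('br',(332,245),60),('bl',(154,203),60),('dial',(293.5,178),68),('tab',(317.5,204.5),94),('btn',(195,155),82),('in',(308,194),94),('out',(327,215),94)): print(n,back(u,z))
E
python3 ov.py 520 135 5.5 7 pics/d.png
```

```text
tl [571.8 236.7  60. ]
tr [597.5  45.5  60. ]
br [473.8  27.9  60. ]
bl [447.3 220.8  60. ]
dial [527.5  98.7  68. ]
tab [517.3  73.3  94. ]
btn [515.8 195.4  82. ]
in [523.2  85.8  94. ]
out [511.2  60.6  94. ]
```

View pics/d.png

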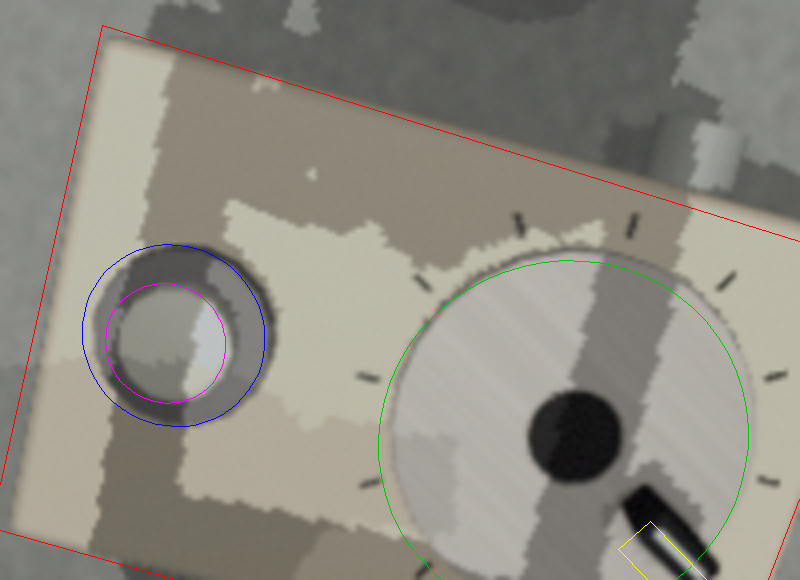

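```bash
sed -i 's/x0,y0=150,70/x0,y0=160,110/' ov.py; python3 ov.py 522.6 132.7 7.6 7 pics/e.png
```

```text
(no output)
```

View pics/e.png

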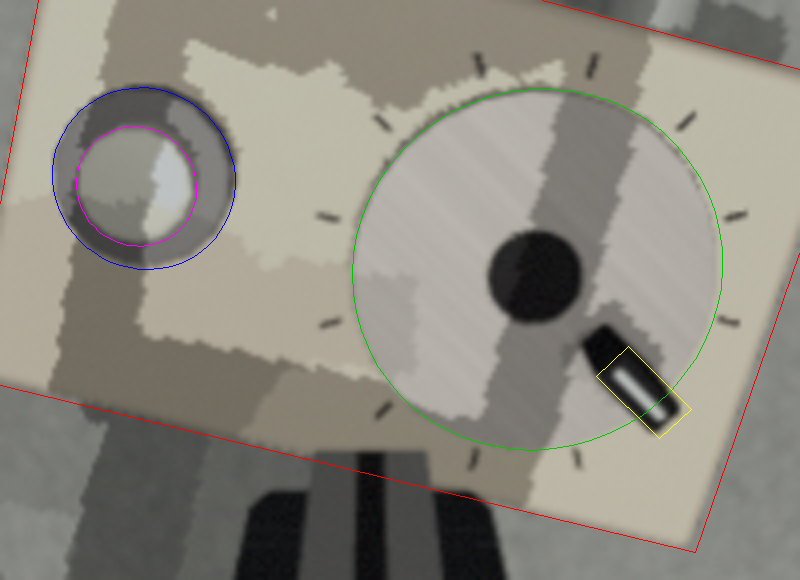

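The fit is good: yaw 7.6°, dial at (527,98), tab at -112°, button at (514.5,196). I'll go above the button.

Request:
{"fn": "apply_moves", "kwargs": {
  "rows": [
    [3,-10.6,21,0,0,0],
    [3,-10.6,21,0,0,0],
    [3,-10.6,21,0,0,0],
    [3,-10.6,21,0,0,0],
    [3,-10.6,21,0,0,0]
  ]
}}

```text
time: 3.55
tool_pos: [513.8, 192.9, 92.5]
tcp_rot: [180.0, -0.0, 21.9]
ft_force: [0.8, 0.4, 0.2]
finger_gap: 0.1
grip_force: 0.0
```

Request:
{"fn": "apply_moves", "kwargs": {
  "rows": [
    [0,0,5,0,0,0],
    [0,0,4,0,0,0],
    [0,0,4,0,0,0],
    [0,0,2,0,0,0],
    [0,0,1,0,0,0]
  ]
}}

```text
time: 4.18
tool_pos: [514.0, 193.9, 77.0]
tcp_rot: [180.0, -0.0, 22.0]
ft_force: [-0.4, -0.2, -0.1]
finger_gap: 0.2
grip_force: 0.0
```

Request:
{"fn": "apply_moves", "kwargs": {
  "rows": [
    [0,0,0,0,0,0],
    [0,0,1,0,0,0],
    [0,0,1,0,0,0],
    [0,0,1,0,0,0],
    [0,0,0,0,0,0]
  ]
}}

```text
time: 4.8
tool_pos: [513.7, 194.0, 73.6]
tcp_rot: [180.0, 0.0, 22.1]
ft_force: [0.0, -0.4, -0.2]
finger_gap: 0.0
grip_force: 0.0
```

```bash
python3 - <<'E'
from look import *
s=st();snap('side','pics/f0.png')
im=cv2.imread('pics/f0.png');print(pix('side',[[514,194,82],[514,194,74]],s))
cv2.imwrite('pics/f.png',cv2.resize(im[170:300,150:300],None,fx=4,fy=4,interpolation=cv2.INTER_CUBIC))
E
```

```text
t 4.8 tcp [513.7 194.   73.6] rot [1.800e+02 1.000e-02 2.205e+01] F [ 0.  -0.4 -0.2] gap 0.0
[[209.87464803 239.26730236]
 [210.05722545 242.22429975]]
```

View pics/f.png

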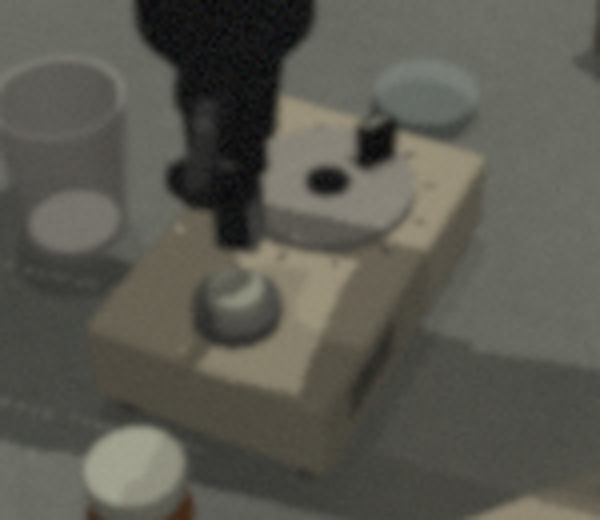

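The side view shows the fingertip at about crop (237,245), still clearly above the button at (238,290), and there is no force. The tip seems to be off from the reported TCP, so I'll check with depth.

```bash
python3 - <<'E'
from look import *
s=st()
def cloud(c,d,mask):
  k=eyes.get_calibration(c);v,u=np.nonzero(mask&(d>0));z=d[v,u]
  p=cv2.undistortPoints(np.stack([u,v],1).astype(float)[:,None],np.array(k['intrinsics']),np.array(k['D']))[:,0]
  P=np.c_[p*z[:,None],z]
  if 'mount' in k:
    M=np.array(k['mount']);P=P@M[:3,:3].T+M[:3,3];return u,v,P
  return u,v,(P-k['t'])@np.array(k['R'])
m=np.zeros((384,512),bool)
a,d=snap('side','pics/g0.png');m[205:240,200:222]=1
u,v,P=cloud('side',d,m)
for r in range(206,240,3):
  i=(u==209)&(v==r);print(r,P[i].round(0).tolist())
a,d=snap('wrist','pics/g.png');m[:]=0;m[200:300,240:266]=1
u,v,P=cloud('wrist',d,m);print('tool coords along col')
for c in (245,259):
 for r in range(204,270,4):
  i=(u==c)&(v==r);print(c,r,P[i].round(0).tolist())
print('tcp pix',pix('wrist',[s['tool_pos']],s))
E
```

```text
t 4.85 tcp [513.7 194.   73.7] rot [-1.800e+02  1.000e-02  2.205e+01] F [-0.5  0.5  0.1] gap -0.2
206 [[497.0, 213.0, 187.0]]
209 [[502.0, 207.0, 174.0]]
212 [[509.0, 198.0, 157.0]]
215 [[488.0, 225.0, 180.0]]
218 [[488.0, 225.0, 173.0]]
221 [[487.0, 227.0, 168.0]]
224 [[504.0, 206.0, 136.0]]
227 [[505.0, 206.0, 128.0]]
230 [[505.0, 206.0, 121.0]]
233 [[540.0, 163.0, 60.0]]
236 [[535.0, 169.0, 59.0]]
239 [[517.0, 193.0, 81.0]]
tool coords along col
245 204 [[9.0, -3.0, -8.0]]
245 208 [[7.0, -3.0, -9.0]]
245 212 [[4.0, -3.0, -8.0]]
245 216 [[2.0, -3.0, -8.0]]
245 220 [[-1.0, -3.0, -7.0]]
245 224 [[10.0, -3.0, -39.0]]
245 228 [[10.0, -2.0, -45.0]]
245 232 [[10.0, -2.0, -49.0]]
245 236 [[10.0, -2.0, -54.0]]
245 240 [[10.0, -2.0, -58.0]]
245 244 [[9.0, -2.0, -60.0]]
245 248 [[10.0, -2.0, -64.0]]
245 252 [[10.0, -2.0, -67.0]]
245 256 [[10.0, -2.0, -72.0]]
245 260 [[11.0, -2.0, -76.0]]
245 264 [[12.0, -2.0, -80.0]]
245 268 [[11.0, -2.0, -82.0]]
259 204 [[9.0, 5.0, -8.0]]
259 208 [[7.0, 5.0, -8.0]]
259 212 [[4.0, 5.0, -8.0]]
259 216 [[2.0, 5.0, -8.0]]
259 220 [[-0.0, 5.0, -9.0]]
259 224 [[10.0, 4.0, -39.0]]
259 228 [[10.0, 4.0, -44.0]]
259 232 [[10.0, 4.0, -49.0]]
259 236 [[10.0, 4.0, -53.0]]
259 240 [[9.0, 4.0, -56.0]]
259 244 [[10.0, 3.0, -61.0]]
259 248 [[10.0, 3.0, -65.0]]
259 252 [[9.0, 3.0, -66.0]]
259 256 [[10.0, 3.0, -71.0]]
259 260 [[11.0, 3.0, -77.0]]
259 264 [[11.0, 3.0, -79.0]]
259 268 [[10.0, 3.0, -80.0]]
tcp pix [[250.82591337 214.49489085]]
```

View pics/g.png

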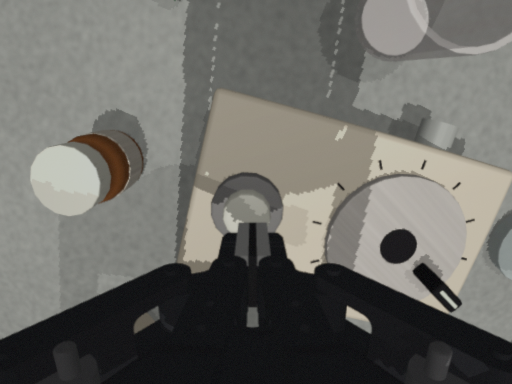

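The picture and depth show the fingers end about 37 mm behind the reported TCP; the button is at (247,211), straight ahead of them. I'll keep descending, watching the force.

Request:
{"fn": "apply_moves", "kwargs": {
  "rows": [
    [0,0,6,0,0,0],
    [0,0,6,0,0,0],
    [0,0,5,0,0,0],
    [0,0,3,0,0,0],
    [0,0,2,0,0,0]
  ]
}}

```text
time: 5.58
tool_pos: [513.6, 194.0, 51.5]
tcp_rot: [-180.0, 0.0, 22.0]
ft_force: [0.1, -0.4, 0.9]
finger_gap: -0.2
grip_force: 0.0
```

Request:
{"fn": "apply_moves", "kwargs": {
  "rows": [
    [0,0,1,0,0,0],
    [0,0,1,0,0,0],
    [0,0,1,0,0,0],
    [0,0,1,0,0,0],
    [0,0,1,0,0,0]
  ]
}}

```text
time: 6.2
tool_pos: [513.9, 194.1, 47.0]
tcp_rot: [180.0, -0.0, 22.0]
ft_force: [-0.7, -0.3, 1.9]
finger_gap: -0.0
grip_force: 1.1
```

Request:
{"fn": "apply_moves", "kwargs": {
  "rows": [
    [0,0,1,0,0,0],
    [0,0,1,0,0,0],
    [0,0,0.5,0,0,0],
    [0,0,0.5,0,0,0],
    [0,0,0,0,0,0]
  ]
}}

```text
time: 6.82
tool_pos: [513.9, 194.1, 43.9]
tcp_rot: [180.0, -0.0, 22.0]
ft_force: [-1.0, -1.3, 3.8]
finger_gap: 0.2
grip_force: 2.0
```

Request:
{"fn": "apply_moves", "kwargs": {
  "rows": [
    [0,0,1,0,0,0],
    [0,0,0.5,0,0,0],
    [0,0,0.5,0,0,0],
    [0,0,0.5,0,0,0],
    [0,0,0,0,0,0]
  ]
}}

```text
time: 7.45
tool_pos: [514.0, 194.1, 42.4]
tcp_rot: [180.0, -0.0, 22.1]
ft_force: [-5.5, -0.5, 12.9]
finger_gap: -0.3
grip_force: 6.6
```

The button bottomed at 13 N. With its top then at 76 mm, the real tip is about 33 mm above the reported TCP. I'll retract and turn the tool.

Request:
{"fn": "apply_moves", "kwargs": {
  "rows": [
    [0,0,-7,0,0,0],
    [0,0,-18,0,0,0],
    [0,0,-30,0,0,0],
    [0,0,0,0,0,-0.17],
    [0,0,0,0,0,-0.17]
  ]
}}

```text
time: 8.07
tool_pos: [514.2, 194.2, 97.6]
tcp_rot: [180.0, -0.1, 41.8]
ft_force: [0.4, -0.2, 0.4]
finger_gap: -0.1
grip_force: 0.0
```

Request:
{"fn": "apply_moves", "kwargs": {
  "rows": [
    [0,0,0,0,0,-0.17],
    [0,0,0,0,0,-0.17],
    [0,0,0,0,0,-0.17],
    [0,0,0,0,0,-0.17],
    [0,0,0,0,0,-0.17]
  ]
}}

```text
time: 8.7
tool_pos: [513.7, 194.0, 96.8]
tcp_rot: [-180.0, 0.0, 90.5]
ft_force: [-0.1, -0.2, -0.3]
finger_gap: -0.1
grip_force: 0.0
```

Request:
{"fn": "apply_moves", "kwargs": {
  "rows": [
    [0,0,0,0,0,-0.17],
    [0,0,0,0,0,-0.17],
    [0,0,0,0,0,-0.17],
    [0,0,0,0,0,-0.17],
    [0,0,0,0,0,-0.17]
  ]
}}

```text
time: 9.32
tool_pos: [513.7, 194.0, 96.9]
tcp_rot: [180.0, -0.0, 139.3]
ft_force: [-0.3, 0.1, 1.1]
finger_gap: -0.1
grip_force: 0.0
```

Request:
{"fn": "apply_moves", "kwargs": {
  "rows": [
    [0,0,0,0,0,-0.16],
    [0,0,0,0,0,-0.16],
    [0,0,0,0,0,0],
    [0,0,0,0,0,0],
    [0,0,0,0,0,0]
  ]
}}

```text
time: 9.95
tool_pos: [513.7, 194.0, 96.4]
tcp_rot: [180.0, -0.0, 157.1]
ft_force: [-0.5, -0.5, 0.1]
finger_gap: -0.2
grip_force: 0.0
```

```bash
python3 - <<'E'
from look import *
s=st();print('to start pt',to_tool(np.array([537.6,60.2,97])-s['tool_pos'],s), s['joint_pos'])
a,d=snap('scene','pics/h0.png')
for n in("tab_top","power_top"):
    print(n,[(np.round(r['xyz'],1).tolist(),round(r['confidence'],2)) for r in models.place_of(n,'scene')])
E
```

```text
t 9.95 tcp [513.7 194.   96.4] rot [180.    -0.   157.15] F [-0.5 -0.5  0.1] gap -0.2
to start pt [ -74.  -114.1   -0.6] [ 1.53420582e+01  3.72604181e+00  1.00061294e+02  1.40493676e-03
  7.62121327e+01 -5.18044351e+01]
tab_top [([424.4, -205.8, 92.6], 0.95), ([742.9, 295.9, 78.2], 0.9), ([519.4, 69.9, 96.3], 0.85), ([258.5, 182.0, 68.9], 0.72)]
power_top [([322.3, 253.0, 62.3], 0.61), ([517.4, 194.6, 84.4], 0.53), ([490.2, 305.1, 0.5], 0.45), ([315.9, -156.1, 79.1], 0.41)]
```

Request:
{"fn": "apply_moves", "kwargs": {
  "rows": [
    [-19,-28.5,0,0,0,0],
    [-19,-28.5,0,0,0,0],
    [-19,-28.5,0,0,0,0],
    [-19,-28.5,0,0,0,0],
    [0,0,0,0,0,0]
  ]
}}

```text
time: 10.72
tool_pos: [540.1, 57.5, 96.3]
tcp_rot: [-180.0, 0.0, 157.1]
ft_force: [-0.1, 0.3, -0.3]
finger_gap: -0.2
grip_force: 0.0
```

Request:
{"fn": "apply_moves", "kwargs": {
  "rows": [
    [0,0,15,0,0,0],
    [0,0,15,0,0,0],
    [0,0,12,0,0,0],
    [0,0,6,0,0,0],
    [0,0,4,0,0,0]
  ]
}}

```text
time: 11.35
tool_pos: [539.6, 59.8, 43.8]
tcp_rot: [-180.0, -0.0, 157.3]
ft_force: [0.2, 0.0, 0.1]
finger_gap: 0.0
grip_force: 0.0
```

```bash
python3 - <<'E'
from look import *
s=st();snap('wrist','pics/i.png')
print(pix('wrist',[[527.2,98,68],[515.4,69.3,94]],s))
E
```

```text
t 11.35 tcp [539.6  59.8  43.8] rot [-1.7999e+02 -3.0000e-02  1.5729e+02] F [0.2 0.  0.1] gap 0.0
[[316.36820998 183.37008649]
 [253.71741649 199.49680074]]
```

View pics/i.png

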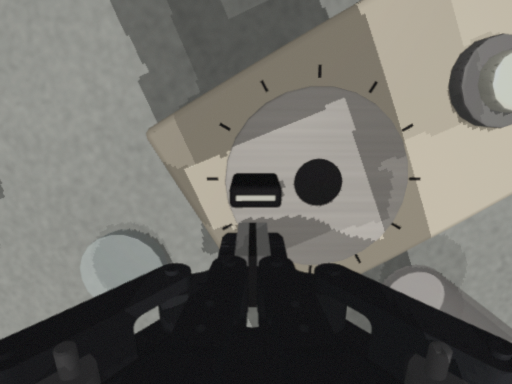

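The wrist view shows the finger beside the tab (255,198), square to its +y side. I'll close the gap, then follow an arc about the dial axis.

Request:
{"fn": "apply_moves", "kwargs": {
  "rows": [
    [3,0,0,0,0,0],
    [2,0,0,0,0,0],
    [2,0,0,0,0,0],
    [2,0,0,0,0,0],
    [0,0,0,0,0,0]
  ]
}}

```text
time: 12.02
tool_pos: [531.4, 63.0, 44.4]
tcp_rot: [180.0, 0.0, 157.3]
ft_force: [-0.1, -0.8, -0.1]
finger_gap: 0.1
grip_force: 0.0
```

Request:
{"fn": "apply_moves", "kwargs": {
  "rows": [
    [1.34,-0.71,0,0,0,0.0436],
    [1.34,-0.71,0,0,0,0.0436],
    [1.34,-0.71,0,0,0,0.0436],
    [1.34,-0.71,0,0,0,0.0436],
    [1.34,-0.71,0,0,0,0.0436]
  ]
}}

```text
time: 12.65
tool_pos: [524.4, 62.6, 44.4]
tcp_rot: [180.0, 0.1, 144.7]
ft_force: [1.9, -1.7, -1.3]
finger_gap: -0.1
grip_force: 1.3
```

Request:
{"fn": "apply_moves", "kwargs": {
  "rows": [
    [1.34,-0.71,0,0,0,0.0436],
    [1.34,-0.71,0,0,0,0.0436],
    [1.34,-0.71,0,0,0,0.0436],
    [0,0,0,0,0,0],
    [0,0,0,0,0,0]
  ]
}}

```text
time: 13.28
tool_pos: [519.5, 63.8, 44.3]
tcp_rot: [180.0, 0.0, 137.3]
ft_force: [0.9, 0.3, 0.4]
finger_gap: -0.5
grip_force: 0.0
```

```bash
cat > chk.py <<'E'
from look import *
import sys
s=st();a,d=snap('wrist',sys.argv[1])
C=np.array([527.2,98]);R=Ro.from_euler('xyz',s['tcp_rot'],degrees=True)
print('centre in tool',R.inv().apply(np.array([*C,68])-s['tool_pos']).round(1),'finger turn',round(157.7-s['tcp_rot'][2],1))
# dial angle: dark high points near the dial, above 85 mm, from depth
k=eyes.get_calibration('wrist');v,u=np.nonzero(d>0);z=d[v,u]
p=cv2.undistortPoints(np.stack([u,v],1).astype(float)[:,None],np.array(k['intrinsics']),np.array(k['D']))[:,0]
M=np.array(k['mount']);T=np.c_[p*z[:,None],z]@M[:3,:3].T+M[:3,3];W=R.apply(T)+s['tool_pos']
r=np.linalg.norm(W[:,:2]-C,axis=1)
m=(r<48)&(W[:,2]>86)&(W[:,2]<100)&(T[:,0]>12.5)
q=W[m];c=q[:,:2].mean(0)-C if m.any() else np.zeros(2)
ang=np.degrees(np.arctan2(c[1],c[0]));print('tab pts',m.sum(),'r',np.hypot(*c).round(1),'dial turn',round((-112.3-ang)%360,1))
E
python3 chk.py pics/j.png
```

```text
t 13.28 tcp [519.5  63.8  44.3] rot [179.99   0.   137.34] F [0.9 0.3 0.4] gap -0.5
centre in tool [ 17.6  30.4 -23.7] finger turn 20.4
tab pts 1322 r 31.0 dial turn 34.7
```

First click done. I'll go on through clicks two and three.

Request:
{"fn": "apply_moves", "kwargs": {
  "rows": [
    [1.34,-0.71,0,0,0,0.0436],
    [1.34,-0.71,0,0,0,0.0436],
    [1.34,-0.71,0,0,0,0.0436],
    [1.34,-0.71,0,0,0,0.0436],
    [1.34,-0.71,0,0,0,0.0436]
  ]
}}

```text
time: 13.95
tool_pos: [512.3, 66.3, 44.3]
tcp_rot: [180.0, -0.0, 124.7]
ft_force: [-0.5, 0.0, -0.0]
finger_gap: 0.3
grip_force: 0.0
```

Request:
{"fn": "apply_moves", "kwargs": {
  "rows": [
    [1.34,-0.71,0,0,0,0.0436],
    [1.34,-0.71,0,0,0,0.0436],
    [1.34,-0.71,0,0,0,0.0436],
    [1.34,-0.71,0,0,0,0.0436],
    [1.34,-0.71,0,0,0,0.0436]
  ]
}}

```text
time: 14.58
tool_pos: [506.1, 69.8, 44.3]
tcp_rot: [-180.0, 0.1, 112.2]
ft_force: [-0.5, -3.2, 0.7]
finger_gap: 0.1
grip_force: 1.3
```

Request:
{"fn": "apply_moves", "kwargs": {
  "rows": [
    [1.34,-0.71,0,0,0,0.0436],
    [1.34,-0.71,0,0,0,0.0436],
    [0,0,0,0,0,0],
    [0,0,0,0,0,0],
    [0,0,0,0,0,0]
  ]
}}

```text
time: 15.2
tool_pos: [503.7, 72.4, 44.3]
tcp_rot: [180.0, -0.0, 107.3]
ft_force: [-0.2, -0.3, 0.4]
finger_gap: -0.0
grip_force: 0.0
```

```bash
python3 chk.py pics/k.png
```

```text
t 15.2 tcp [503.7  72.4  44.3] rot [180.    -0.   107.34] F [-0.2 -0.3  0.4] gap -0.0
centre in tool [ 17.5  30.1 -23.7] finger turn 50.4
tab pts 1213 r 30.8 dial turn 50.7
```

```bash
cat >> chk.py <<'E'
t=T[m];h=W[m,2]
print('tool x range',np.percentile(t[:,0],[1,25,50,75,99]).round(1),'y',np.percentile(t[:,1],[1,50,99]).round(1),'pix',np.c_[u[m],v[m]].min(0),np.c_[u[m],v[m]].max(0))
w=cv2.minAreaRect(np.float32(q[(h>91)][:,:2]));b=cv2.boxPoints(w);print(len(q[h>91]),'rect',w)
E
python3 chk.py pics/k2.png
python3 - <<'E'
from look import *
im=cv2.imread('pics/k2.png');cv2.imwrite('pics/k3.png',cv2.resize(im[80:280,130:400],None,fx=2.5,fy=2.5))
E
```

```text
t 15.25 tcp [503.7  72.4  44.3] rot [180.    -0.   107.33] F [ 0.1  0.  -0.1] gap -0.1
centre in tool [ 17.5  30.1 -23.7] finger turn 50.4
tab pts 1198 r 30.8 dial turn 50.7
tool x range [12.7 15.4 17.9 20.1 21.5] y [-11.5  -0.5   9.7] pix [227 201] [278 228]
1029 rect ((497.8055725097656, 88.19449615478516), (22.022172927856445, 9.126055717468262), 19.78130531311035)
```

View pics/k3.png

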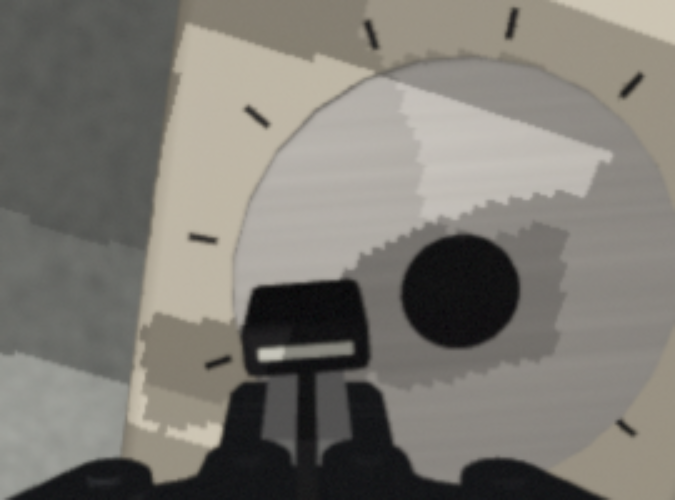

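The close-up shows the tab against the finger (tab at (305,350) in the crop), right at the crest between stops. So the finger's effective angle is about 4.5° less than its turn. I'll continue a little.

Request:
{"fn": "apply_moves", "kwargs": {
  "rows": [
    [1.34,-0.71,0,0,0,0.0436],
    [1.34,-0.71,0,0,0,0.0436],
    [0,0,0,0,0,0],
    [0,0,0,0,0,0],
    [0,0,0,0,0,0]
  ]
}}

```text
time: 15.92
tool_pos: [501.6, 74.5, 44.3]
tcp_rot: [180.0, 0.0, 102.3]
ft_force: [0.2, 0.8, 0.6]
finger_gap: -0.1
grip_force: 0.0
```

```bash
python3 chk.py pics/l.png
```

```text
t 15.93 tcp [501.6  74.5  44.3] rot [180.     0.   102.34] F [0.2 0.8 0.6] gap -0.1
centre in tool [ 17.5  30.  -23.7] finger turn 55.4
tab pts 1318 r 31.3 dial turn 64.5
tool x range [16.6 20.  22.8 25.3 26.9] y [-11.4  -0.9   9.6] pix [226 189] [278 219]
1159 rect ((496.1282958984375, 95.12740325927734), (21.975811004638672, 10.518900871276855), 6.175633430480957)
```

Request:
{"fn": "apply_moves", "kwargs": {
  "rows": [
    [1.34,-0.71,0,0,0,0.0436],
    [1.34,-0.71,0,0,0,0.0436],
    [1.34,-0.71,0,0,0,0.0436],
    [1.34,-0.71,0,0,0,0.0436],
    [1.34,-0.71,0,0,0,0.0436]
  ]
}}

```text
time: 16.6
tool_pos: [497.1, 80.5, 44.3]
tcp_rot: [-180.0, 0.0, 89.8]
ft_force: [0.5, -0.6, 0.2]
finger_gap: -0.1
grip_force: 0.7
```

Request:
{"fn": "apply_moves", "kwargs": {
  "rows": [
    [1.34,-0.71,0,0,0,0.0436],
    [1.34,-0.71,0,0,0,0.0436],
    [1.34,-0.71,0,0,0,0.0436],
    [1.34,-0.71,0,0,0,0.0436],
    [1.34,-0.71,0,0,0,0.0436]
  ]
}}

```text
time: 17.23
tool_pos: [494.0, 87.4, 44.2]
tcp_rot: [-180.0, 0.0, 77.3]
ft_force: [-1.0, -0.8, -0.1]
finger_gap: -0.1
grip_force: 0.5
```

Request:
{"fn": "apply_moves", "kwargs": {
  "rows": [
    [1.34,-0.71,0,0,0,0.0436],
    [0.6,-0.3,0,0,0,0.02],
    [0,0,0,0,0,0],
    [0,0,0,0,0,0],
    [0,0,0,0,0,0]
  ]
}}

```text
time: 17.85
tool_pos: [493.7, 89.8, 44.3]
tcp_rot: [-180.0, -0.0, 73.7]
ft_force: [-0.3, 0.4, 0.1]
finger_gap: -0.2
grip_force: 0.0
```

```bash
python3 chk.py pics/m.png
```

```text
t 17.85 tcp [493.7  89.8  44.3] rot [-180.    -0.    73.7] F [-0.3  0.4  0.1] gap -0.2
centre in tool [ 17.3  29.8 -23.7] finger turn 84.0
tab pts 1324 r 31.7 dial turn 93.9
tool x range [16.5 20.1 23.  25.5 27.5] y [-12.1  -1.4   9. ] pix [223 188] [275 218]
1166 rect ((498.28369140625, 111.03630828857422), (10.610174179077148, 21.97292709350586), 65.8597183227539)
```

Third stop reached. Now the fourth.

Request:
{"fn": "apply_moves", "kwargs": {
  "rows": [
    [1.34,-0.71,0,0,0,0.0436],
    [1.34,-0.71,0,0,0,0.0436],
    [1.34,-0.71,0,0,0,0.0436],
    [1.34,-0.71,0,0,0,0.0436],
    [1.34,-0.71,0,0,0,0.0436]
  ]
}}

```text
time: 18.52
tool_pos: [492.8, 97.3, 44.3]
tcp_rot: [-180.0, 0.0, 61.1]
ft_force: [-0.8, 0.2, 0.7]
finger_gap: 0.3
grip_force: 0.6
```

Request:
{"fn": "apply_moves", "kwargs": {
  "rows": [
    [1.34,-0.71,0,0,0,0.0436],
    [1.34,-0.71,0,0,0,0.0436],
    [1.34,-0.71,0,0,0,0.0436],
    [1.34,-0.71,0,0,0,0.0436],
    [1.34,-0.71,0,0,0,0.0436]
  ]
}}

```text
time: 19.15
tool_pos: [493.2, 104.7, 44.1]
tcp_rot: [-180.0, 0.1, 48.6]
ft_force: [-1.4, -0.7, 0.9]
finger_gap: -0.2
grip_force: 0.6
```

Request:
{"fn": "apply_moves", "kwargs": {
  "rows": [
    [0.6,-0.3,0,0,0,0.02],
    [0.6,-0.3,0,0,0,0.02],
    [0,0,0,0,0,0],
    [0,0,0,0,0,0],
    [0,0,0,0,0,0]
  ]
}}

```text
time: 19.77
tool_pos: [494.0, 106.1, 44.3]
tcp_rot: [180.0, -0.0, 46.4]
ft_force: [0.2, 0.4, -0.2]
finger_gap: -0.0
grip_force: 0.0
```

```bash
python3 chk.py pics/n.png
```

```text
t 19.77 tcp [494.  106.1  44.3] rot [180.    -0.    46.42] F [ 0.2  0.4 -0.2] gap -0.0
centre in tool [ 17.   29.7 -23.7] finger turn 111.3
tab pts 1326 r 31.9 dial turn 123.1
tool x range [17.  21.  23.7 26.1 28.6] y [-12.3  -1.5   9. ] pix [221 185] [274 217]
1174 rect ((508.2434387207031, 123.45698547363281), (10.647168159484863, 22.038942337036133), 36.688297271728516)
```

Fourth stop reached (turn rect: 36.7° against 65.9° and 6.2° before). I'll back off a little and lift.

Request:
{"fn": "apply_moves", "kwargs": {
  "rows": [
    [-4,0,0,0,0,0],
    [0,0,-15,0,0,0],
    [0,0,-30,0,0,0],
    [0,0,-40,0,0,0],
    [0,0,-40,0,0,0]
  ]
}}

```text
time: 20.45
tool_pos: [491.2, 103.2, 171.7]
tcp_rot: [180.0, -0.0, 46.4]
ft_force: [0.2, -0.3, 1.2]
finger_gap: 0.3
grip_force: 0.0
```

Request:
{"fn": "apply_moves", "kwargs": {
  "rows": [
    [-20,0,0,0,0,0],
    [-20,0,0,0,0,0],
    [0,0,0,0,0,0],
    [0,0,0,0,0,0],
    [0,0,0,0,0,0]
  ]
}}

```text
time: 21.08
tool_pos: [464.0, 74.7, 169.5]
tcp_rot: [180.0, -0.0, 46.4]
ft_force: [-0.0, 0.6, 0.1]
finger_gap: -0.2
grip_force: 0.0
```

```bash
python3 chk.py pics/o.png
```

```text
t 21.07 tcp [464.   74.7 169.5] rot [ 1.800e+02 -1.000e-02  4.643e+01] F [-0.   0.6  0.1] gap -0.2
centre in tool [ 60.4  29.7 101.5] finger turn 111.3
tab pts 378 r 31.5 dial turn 121.2
tool x range [59.8 63.6 65.8 68.1 71.8] y [-12.   -1.3   9.5] pix [236  91] [264 107]
377 rect ((508.4377746582031, 123.3700180053711), (10.027871131896973, 21.981586456298828), 37.29045486450195)
```

View pics/o.png

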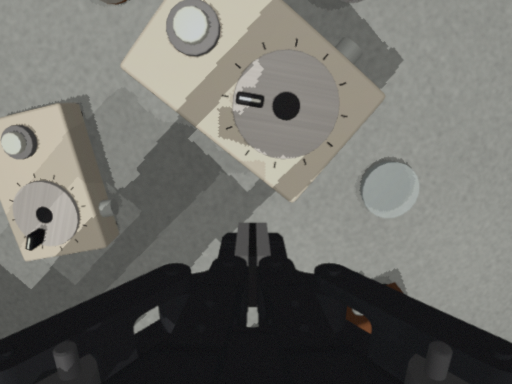

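The picture shows the tab at (250,100) on the tick next to the button-side axis tick, which is four on from its start. The button at (190,25) is up and the hand is clear.

```bash
python3 -c "
from bench import job;print(job.hand_in())"
```

```text
the job is handed in; nothing more can be done
None
```

I pressed the white button fully and let it up, pushed the dial four clicks clockwise, and handed the job in at about 21 s with the hand clear of everything. The hand-in gave no verdict.

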